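# Tip the cedar ball out of a two-section dish

### The arm

A 6-joint arm with a two-finger parallel gripper is mounted at the origin on the work surface. World frame = base frame: x ahead of the robot, y to its left, z up, the work surface at z = 0. Lengths are in m, angles in rad, forces in N, time in s.
With the tool pointing down it reaches from about 0.35 to 0.775 m from the base axis. Payload 7.3 kg.
Tool frame: the origin (TCP) lies at the centre of the arm's flange, where the gripper is bolted on; the fingertips stand 178 mm ahead of it and the grasp point (between the pads) lies 159 mm ahead of it; z points along the fingers, y is the line along which they close (so a half turn about z gives the same grasp; the last joint's range is limited). The gripper opens to 92 mm and grips with 3 to 60 N. Pads are 19 mm wide; open, the fingers measure 130 mm over their backs; the gripper's body (75 mm by 190 mm) begins 47 mm behind the grasp point.
Start: joints at [1.092, 0.342, 1.524, -0, 1.275, -0.146], TCP at [0.171, 0.496, 0.405] pointing down, gripper open.
Joint ranges: [-2.53, 2.53], [-0.77, 2.02], [0.04, 2.7], [-1, 4.14], [0.28, 2.66], [-3.11, 3.11]. Speed limits (rad/s): [2.57, 2.57, 3.14, 3.14, 3.14, 3.14].

### API

Orientations are given as [roll, pitch, yaw] about the fixed x, y, z axes, in that order (R = Rz(yaw) Ry(pitch) Rx(roll)).
In Python, from cell import robot, job, monitor, read_camera gives the robot as it stands (robot), with the cameras as plain functions, the job (job) and the readings (monitor).
- The arm moves only by the shell command python3 drive.py 'ROWS' [OPENING] [FORCE]. ROWS is a JSON list of rows, 1 to 8 of them, each of 6 numbers: dx, dy, dz in m, then a rotation vector rx, ry, rz in rad; each row shifts and turns the commanded pose from where the row before left it, along the tool's axes as they then stand; what a row does not reach is not made up. A row lasts 1/12 s, in which the tool goes at most 0.0417 m and 0.125 rad, less where a joint would pass 70% of its speed; a pose out of reach is approached as far as the arm can. OPENING is the finger opening in m, set as the command begins (- or left out keeps the last). The fingers move at their own pace and stop on an object; FORCE is the grip in N (left out, the last holds). Time passes only in rows, so rows that do not move let the fingers close. It prints the time, the measured TCP pose, the force, the opening and the grip force at its end.
- monitor.observe(): the state, without advancing time (a new reading comes with each control period).
- read_camera(name): name is "side" or "top"; returns a dict with "image" (400x640x3 uint8, red, green, blue), "fx", "fy", "cx", "cy" (pixels), "pose" (4x4, takes a point from camera to world coordinates). Camera axes: x right, y down, z forward; pixel columns grow to the right and rows downward; lengths in m; the calibration is good to about 2 mm. A picture is of the moment at which its call begins. There is no depth.
- job.hand_in(): hands the job in; it is judged then, once.
The state is a dict: "time": time; "qpos": joint angles; "qvel": joint speeds; "joint_efforts": joint torques, N m; "tool_pos": TCP position; "tool_rot": TCP orientation; "contact_force": force on the tool from outside, world axes, zero at the start; "torque": the same for the moment, N m; "opening": finger opening in m; "grip_force": force on a finger pad.
Only numpy, scipy, OpenCV 4.12 (cv2) and the standard library are available. Lean on these libraries where they do the work, as an engineer would, in place of code of your own. Each camera call takes 0.05 s, during which the arm holds its last target. There are 200 camera calls.

### The job

Freshen the wicker basket: pick up the two-section wooden dish by its handle, turn it so that the section holding the wooden ball faces down when you tip it over the basket, and let only the ball roll out into the basket. Touch neither the ball nor the little barrel with the gripper; keep the barrel in the dish, then stand the dish upright on the bench again and let go.

Things in the scene. Friction and masses are not known exactly. Their poses are not given: they have to be found in the camera images.
- dish: Wooden dish, 180 (x) x 104 mm (y), 0.22-0.45 kg. Origin: underside centre, z up. 8 mm divider at x=0 parts section +x from -x. Floors rise outwards at 20 deg from z=14 mm at the divider to an open lip, x=+-90, z=45; no end walls. Side walls to z=77. Handle on the divider: bar 14 thick (x), 80 long (y), z 68 to 112 mm: pinch from above, fingers closing along x, at z=95.
- ball: Loose wooden ball, 36 mm diameter, 14 to 28 g; origin at its centre. Starts in either section of the dish, at rest against the divider, centre 22 mm from the divider plane, 40 mm above the dish's underside. It rolls out over its section's lip once that side is tipped down well beyond 20 degrees (45 to 50 does it).
- barrel: Loose wooden barrel (plain cylinder), 36 mm diameter, 50 mm long, 25 to 49 g; origin at its centre. Lies in the dish's other section against the divider, its axis (its y) along the dish's y. It would roll out too if its own section were tipped down.
- basket: Open rectangular wicker basket fixed to the bench, 240 mm (its x) by 200 mm (its y), rim 90 mm high, walls 8 mm, inner floor 12 mm above the bench. Origin: centre of its underside; z up. Empty at the start.

How it is judged:
By the outcome, as a careful person would: the job done as asked, in the order asked, and still so for the second after the job is handed in, with the robot touching nothing.
It also fails if it takes over 51 s, if anything falls off the work surface, if the arm or the gripper's body presses on something with over 40 N, if the wrist force passes 120 N, or if a joint passes its speed limit or range.

## Working session

There is one attempt and no reset: what is moved stays moved. The work goes in short steps, Python scripts to look and compute and a shell command to move; the robot and the scene stay as the last step left them, time stands still between calls to the robot, and variables do not carry over. Pictures are saved under pics/ and viewed, at most 10 in all, crops included, and the job is handed in when it is done.

```bash
ls; mkdir -p pics; python3 - <<'E'
from cell import robot, job, monitor, read_camera
import cv2,numpy as np
for n in("top","side"):
    c=read_camera(n);cv2.imwrite(f"pics/{n}0.png",c["image"][...,::-1])
    print(n,c["fx"],c["fy"],c["cx"],c["cy"]);print(np.round(c["pose"],4).tolist())
o=monitor.observe();print(o["time"],o["tool_pos"],o["tool_rot"])
E
```

```text
cell.py
drive.py
pics
top 363.4330453891265 363.4330453891265 324.30754253934475 201.58582685645993
[[-0.0249, -0.9892, 0.1443, 0.3967], [-0.9995, 0.0272, 0.0142, -0.0039], [-0.018, -0.1438, -0.9894, 0.862], [0.0, 0.0, 0.0, 1.0]]
side 514.6507002755793 514.6507002755793 317.5650259274768 196.65881085320913
[[-0.9774, -0.1604, 0.1377, 0.383], [-0.211, 0.702, -0.6802, 0.7417], [0.0124, -0.6939, -0.72, 0.8641], [0.0, 0.0, 0.0, 1.0]]
0.1 [0.17142884 0.49609549 0.40411391] [-3.14020978e+00 -2.09540187e-04  2.80880187e+00]
```

View pics/top0.png

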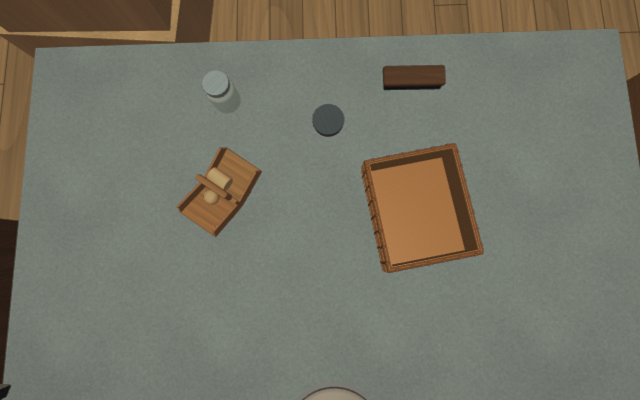

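View pics/side0.png

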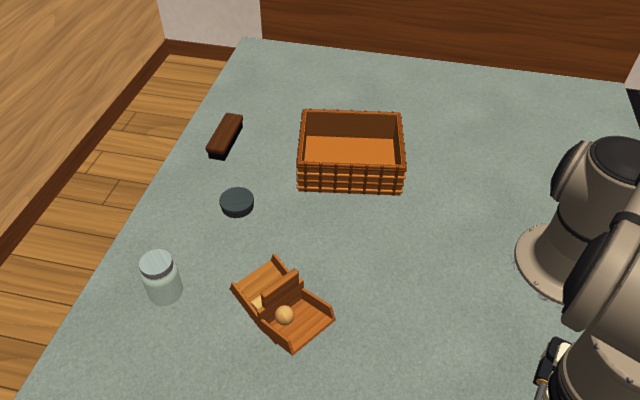

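The ball is in the dish section nearer the base: top view (211,197), side view (284,315). The barrel is behind the handle at top (219,178). The handle runs (197,177)-(238,203) in the top view, and the basket rim corners are about (363,160), (456,146), (482,250), (387,270).

```bash
cat > h.py <<'E'
import cv2,numpy as np
K={"top":None,"side":None}
def ray(c,p):
    d=np.array([(p[0]-c["cx"])/c["fx"],(p[1]-c["cy"])/c["fy"],1.]);P=np.array(c["pose"])
    return P[:3,3],P[:3,:3]@d
def onz(c,p,z):
    o,d=ray(c,p);return o+d*(z-o[2])/d[2]
def tri(c1,p1,c2,p2):
    o1,d1=ray(c1,p1);o2,d2=ray(c2,p2)
    s=np.linalg.lstsq(np.c_[d1,-d2],o2-o1,rcond=None)[0]
    a,b=o1+s[0]*d1,o2+s[1]*d2
    return (a+b)/2,np.linalg.norm(a-b)
E
python3 - <<'E'
from cell import robot, job, monitor, read_camera
from h import *
t=read_camera("top");s=read_camera("side")
a=cv2.resize(t["image"][140:245,170:275],None,fx=5,fy=5,interpolation=cv2.INTER_CUBIC)
b=cv2.resize(s["image"][245:360,220:345],None,fx=5,fy=5,interpolation=cv2.INTER_CUBIC)
cv2.imwrite("pics/ct.png",a[...,::-1]);cv2.imwrite("pics/cs.png",b[...,::-1])
for p in[(363,160),(456,146),(482,250),(387,270)]:print("rim",onz(t,p,.09).round(3))
for p in[(303,110),(404,113),(405,166),(297,163)]:print("rim side",onz(s,p,.09).round(3))
print("ball",tri(t,(211,197),s,(284.5,315)))
for p in[(197,177),(238,203)]:print("handle",onz(t,p,.112).round(3))
E
```

```text
rim [ 0.599 -0.079  0.09 ]
rim [ 0.624 -0.283  0.09 ]
rim [ 0.398 -0.32   0.09 ]
rim [ 0.362 -0.12   0.09 ]
rim side [ 0.63  -0.275  0.09 ]
rim side [ 0.382 -0.32   0.09 ]
rim side [ 0.361 -0.126  0.09 ]
rim side [ 0.598 -0.081  0.09 ]
ball (array([0.53531044, 0.2687222 , 0.03988749]), np.float64(0.0017279785456478054))
handle [0.566 0.275 0.112]
handle [0.508 0.188 0.112]
```

View pics/ct.png

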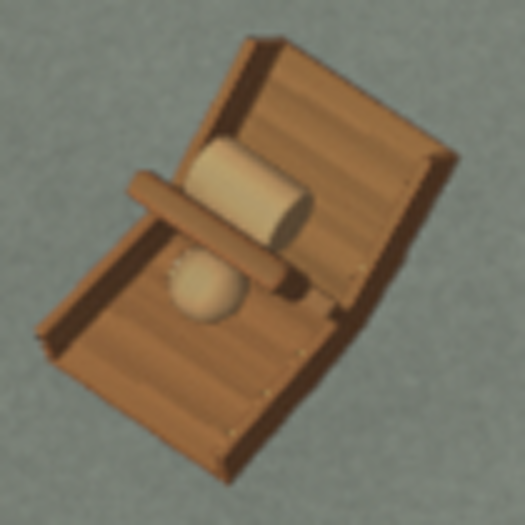

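View pics/cs.png

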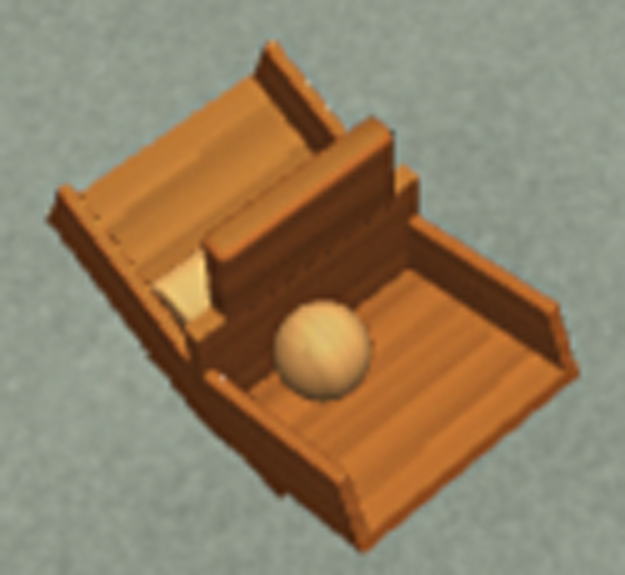

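Top crop: the handle's top face runs from crop (139,181) to (281,278), with the ball at (208,287). Side crop: the handle's top face ends are at (213,250) and (383,127), with the ball at (323,349).

```bash
python3 - <<'E'
from cell import robot, job, monitor, read_camera
from h import *
t=read_camera("top");s=read_camera("side")
T=lambda u,v:(170+u/5-.4,140+v/5-.4)
S=lambda u,v:(220+u/5-.4,245+v/5-.4)
A,e=tri(t,T(139,181),s,S(213,250));B,e2=tri(t,T(281,278),s,S(383,127))
print(A,e,B,e2,np.linalg.norm(A-B))
C=(A+B)/2;d=(A-B)[:2];d/=np.linalg.norm(d)
n=np.array([d[1],-d[0]]); 
b,e=tri(t,T(208,287),s,S(323,349));print("ball",b,e)
if n@(b[:2]-C[:2])<0:n=-n
print("C",C,"bar dir",np.degrees(np.arctan2(d[1],d[0])),"ballnormal n",n,np.degrees(np.arctan2(n[1],n[0])),"ball off",n@(b[:2]-C[:2]),d@(b[:2]-C[:2]))
# lip corners (top): wall-top ends at z=.077 and lip
for p in[T(45,335),T(230,480),T(455,157),T(250,40)]:print(onz(t,p,.06).round(3))
o=monitor.observe();R=cv2.Rodrigues
from scipy.spatial.transform import Rotation as Ro
print(o["tool_pos"],Ro.from_euler("xyz",o["tool_rot"]).as_matrix().round(4).tolist(),o["time"])
E
```

```text
[0.57070582 0.2767416  0.1066539 ] 0.0014704319951500083 [0.52615395 0.21463704 0.1083205 ] 0.00039902323327701525 0.07645013274169267
ball [0.53560613 0.26806561 0.04057316] 0.002563373182840698
C [0.54842989 0.24568932 0.1074872 ] bar dir 54.34552987637367 ballnormal n [-0.81254698  0.58289571] 144.34552987637366 ball off 0.023462941971024616 0.010706874258412637
[0.511 0.335 0.06 ]
[0.444 0.25  0.06 ]
[0.588 0.15  0.06 ]
[0.645 0.244 0.06 ]
[0.17147284 0.49618325 0.40449298] [[-0.9451, 0.3267, -0.0002], [0.3267, 0.9451, -0.0004], [0.0001, -0.0005, -1.0]] 0.3
```

```bash
python3 drive.py '[[-0.036,-0.01,0,0,0,0],[-0.036,-0.01,0,0,0,0],[-0.036,-0.01,0,0,0,0],[-0.036,-0.01,0,0,0,0],[-0.036,-0.01,0,0,0,0],[-0.036,-0.01,0,0,0,0]]' 0.09 50
python3 drive.py '[[-0.036,-0.01,0,0,0,0],[-0.036,-0.01,0,0,0,0],[-0.036,-0.01,0,0,0,0],[-0.036,-0.01,0,0,0,0],[-0.036,-0.01,0,0,0,0],[-0.036,-0.01,0,0,0,0]]'
python3 drive.py '[[0,0,0.01,0,0,-0.12],[0,0,0.01,0,0,-0.12],[0,0,0.01,0,0,-0.12],[0,0,0.01,0,0,-0.12],[0,0,0.01,0,0,-0.12],[0,0,0.01,0,0,-0.12]]'
python3 drive.py '[[0,0,0.01,0,0,-0.12],[0,0,0.01,0,0,-0.12],[0,0,0,0,0,-0.12],[0,0,0,0,0,-0.12],[0,0,0,0,0,-0.09],[0,0,0,0,0,0],[0,0,0,0,0,0]]'
cat >> h.py <<'E'
from scipy.spatial.transform import Rotation as Ro
def rel(o,pos,yaw):
    R=Ro.from_euler("xyz",o["tool_rot"]);G=Ro.from_euler("xyz",[np.pi,0,yaw])
    print("t",round(o["time"],2),"pos",np.round(o["tool_pos"],4),"q",np.round(o["qpos"],3),"op",round(o["opening"],4),"F",np.round(o["contact_force"],1))
    print("d tool",R.inv().apply(np.array(pos)-o["tool_pos"]).round(4),"rot",(R.inv()*G).as_rotvec().round(4))
E
python3 - <<'E'
from cell import robot, job, monitor, read_camera
from h import *
# closing axis y=145deg -> for roll=pi, y axis = -Rz(yaw)*y => x az=yaw, y az=yaw-90
rel(monitor.observe(),[.548,.245,.254],np.radians(145+90))
E
```

```text
time: 0.8
tool_pos: [0.3572, 0.3677, 0.4048]
tool_rot: [3.141, 0.0, 2.809]
contact_force: [1.6, 1.3, 1.0]
opening: 0.0899
grip_force: 0.0
time: 1.3
tool_pos: [0.5419, 0.2403, 0.4047]
tool_rot: [3.141, -0.0, 2.809]
contact_force: [0.9, 0.4, 0.0]
opening: 0.0901
grip_force: 0.0
time: 1.8
tool_pos: [0.5406, 0.2416, 0.3441]
tool_rot: [3.142, -0.0, -2.749]
contact_force: [-0.3, 0.4, 0.3]
opening: 0.0901
grip_force: 0.0
time: 2.38
tool_pos: [0.5406, 0.2417, 0.3246]
tool_rot: [3.141, -0.0, -2.187]
contact_force: [0.3, -0.6, -0.9]
opening: 0.0898
grip_force: 0.0
t 2.38 pos [0.5406 0.2417 0.3246] q [ 0.291  0.534  1.447  0.     1.161 -2.234] op 0.0898 F [ 0.3 -0.6 -0.9]
d tool [-0.007  -0.0041  0.0706] rot [ 0.0002 -0.0001 -0.0055]
```

```bash
python3 drive.py '[[-0.007,-0.004,0,0,0,-0.005],[0,0,0.02,0,0,0],[0,0,0.02,0,0,0],[0,0,0.02,0,0,0],[0,0,0.01,0,0,0],[0,0,0,0,0,0]]' 0.07
python3 - <<'E'
from cell import robot, job, monitor, read_camera
from h import *
t=read_camera("top");s=read_camera("side")
a=cv2.resize(t["image"][140:245,170:275],(500,500));b=cv2.resize(s["image"][210:360,220:345],(300,360))
im=np.zeros((500,800,3),np.uint8);im[:,:500]=a;im[:360,500:]=b
cv2.imwrite("pics/g.png",im[...,::-1])
rel(monitor.observe(),[.548,.245,.254],np.radians(145+90))
E
```

```text
time: 2.88
tool_pos: [0.5476, 0.245, 0.2523]
tool_rot: [3.139, -0.003, -2.181]
contact_force: [-1.1, 0.4, -0.1]
opening: 0.0701
grip_force: 0.0
t 2.98 pos [0.5483 0.2453 0.2551] q [ 0.293  0.626  1.495  0.     1.02  -2.239] op 0.0702 F [-0.8 -0.2  0.8]
d tool [0.0004 0.0001 0.0011] rot [-0.0002  0.0003  0.0017]
```

View pics/g.png

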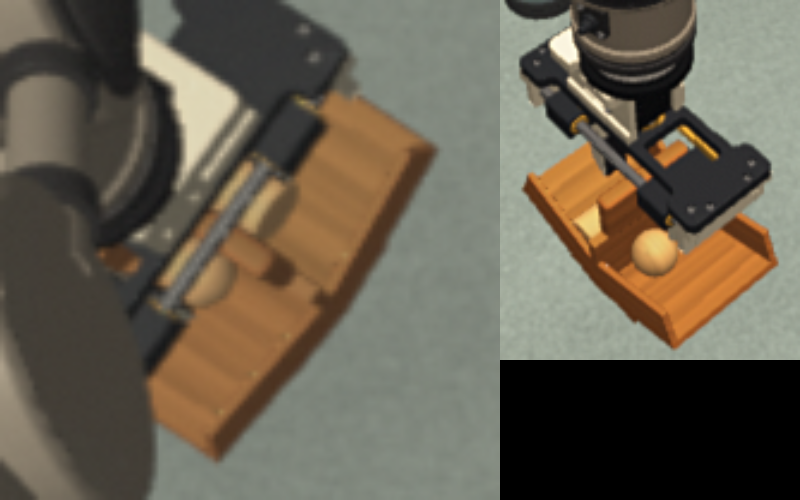

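The open fingers straddle the handle, top (235,245) and side (640,190) in the composite. The ball and barrel are undisturbed, so I'll close and lift.

```bash
python3 drive.py '[[0,0,0,0,0,0],[0,0,0,0,0,0],[0,0,0,0,0,0],[0,0,0,0,0,0],[0,0,0,0,0,0],[0,0,0,0,0,0],[0,0,0,0,0,0],[0,0,0,0,0,0]]' 0 50
python3 drive.py '[[0,0,0,0,0,0],[0,0,-0.005,0,0,0],[0,0,-0.01,0,0,0],[0,0,-0.01,0,0,0],[0,0,-0.01,0,0,0],[0,0,-0.005,0,0,0],[0,0,0,0,0,0]]'
python3 - <<'E'
from cell import robot, job, monitor, read_camera
from h import *
o=monitor.observe();rel(o,[.548,.245,.254],np.radians(145+90))
a=np.arctan2(-.2,.495);print(a)
u=np.array([np.cos(a),np.sin(a)])
E
```

```text
time: 3.65
tool_pos: [0.5479, 0.2451, 0.2548]
tool_rot: [3.142, 0.0, -2.179]
contact_force: [0.0, -0.1, 0.3]
opening: 0.0215
grip_force: 0.0
time: 4.23
tool_pos: [0.5483, 0.2452, 0.2969]
tool_rot: [-3.139, 0.003, -2.179]
contact_force: [0.1, -0.7, -2.7]
opening: 0.0139
grip_force: 50.0
t 4.23 pos [0.5483 0.2452 0.2969] q [ 0.293  0.576  1.455  0.     1.107 -2.24 ] op 0.0139 F [ 0.1 -0.7 -2.7]
d tool [0.0005 0.0002 0.0429] rot [-0.0022  0.0029  0.0023]
-0.383984623955019
```

```bash
python3 drive.py '[[0,0,-0.01,0,0,0],[0,0,-0.02,0,0,0],[0,0,-0.025,0,0,0],[0,0,-0.025,0,0,0],[0,0,-0.02,0,0,0],[0,0,-0.01,0,0,0],[0,0,0,0,0,0]]'
python3 drive.py '[[0.008,-0.003,0,0,0,0],[0.016,-0.0065,0,0,0,0],[0.024,-0.0097,0,0,0,0],[0.024,-0.0097,0,0,0,0],[0.024,-0.0097,0,0,0,0],[0.024,-0.0097,0,0,0,0],[0.024,-0.0097,0,0,0,0],[0.024,-0.0097,0,0,0,0]]'
python3 drive.py '[[0.024,-0.0097,0,0,0,0],[0.024,-0.0097,0,0,0,0],[0.024,-0.0097,0,0,0,0],[0.024,-0.0097,0,0,0,0],[0.024,-0.0097,0,0,0,0],[0.024,-0.0097,0,0,0,0],[0.024,-0.0097,0,0,0,0],[0.024,-0.0097,0,0,0,0]]'
python3 drive.py '[[0.024,-0.0097,0,0,0,0],[0.016,-0.0065,0,0,0,0],[0.008,-0.003,0,0,0,0],[0,0,0,0,0,0.04],[0,0,0,0,0,0.08],[0,0,0,0,0,0.12],[0,0,0,0,0,0.12],[0,0,0,0,0,0.12]]'
python3 drive.py '[[0,0,0,0,0,0.12],[0,0,0,0,0,0.12],[0,0,0,0,0,0.12],[0,0,0,0,0,0.12],[0,0,0,0,0,0.12],[0,0,0,0,0,0.12],[0,0,0,0,0,0.12],[0,0,0,0,0,0.12]]'
python3 drive.py '[[0,0,0,0,0,0.12],[0,0,0,0,0,0.12],[0,0,0,0,0,0.12],[0,0,0,0,0,0.12],[0,0,0,0,0,0.12],[0,0,0,0,0,0.12],[0,0,0,0,0,0.12],[0,0,0,0,0,0.12]]'
python3 drive.py '[[0,0,0,0,0,0.12],[0,0,0,0,0,0.12],[0,0,0,0,0,0.12],[0,0,0,0,0,0.08],[0,0,0,0,0,0.04],[0,0,0,0,0,0],[0,0,0,0,0,0]]'
python3 - <<'E'
from cell import robot, job, monitor, read_camera
from h import *
a=np.arctan2(-.2,.495)
rel(monitor.observe(),[.485*np.cos(a),.485*np.sin(a),.41],a+np.pi/2)
t=read_camera("top")["image"];s=read_camera("side")["image"]
cv2.imwrite("pics/c.png",np.hstack([t[60:360,240:540],s[60:360,180:480]])[...,::-1])
E
```

```text
time: 4.82
tool_pos: [0.548, 0.2452, 0.4074]
tool_rot: [-3.139, 0.004, -2.179]
contact_force: [0.6, -0.1, -3.6]
opening: 0.0134
grip_force: 50.0
time: 5.48
tool_pos: [0.5062, 0.067, 0.4027]
tool_rot: [3.138, -0.002, -2.179]
contact_force: [0.7, -0.3, -4.0]
opening: 0.0138
grip_force: 50.0
time: 6.15
tool_pos: [0.46, -0.1346, 0.4028]
tool_rot: [3.138, -0.001, -2.18]
contact_force: [0.6, 0.5, -3.8]
opening: 0.0135
grip_force: 50.0
time: 6.82
tool_pos: [0.4491, -0.1832, 0.4033]
tool_rot: [3.139, -0.001, -2.665]
contact_force: [0.1, -0.3, -4.3]
opening: 0.0138
grip_force: 50.0
time: 7.48
tool_pos: [0.4492, -0.1831, 0.4034]
tool_rot: [3.141, -0.003, 2.658]
contact_force: [0.3, 0.4, -4.1]
opening: 0.0135
grip_force: 50.0
time: 8.15
tool_pos: [0.4492, -0.1831, 0.4033]
tool_rot: [-3.139, -0.002, 1.698]
contact_force: [-0.8, 0.7, -4.0]
opening: 0.0139
grip_force: 50.0
time: 8.73
tool_pos: [0.4493, -0.1833, 0.4038]
tool_rot: [-3.14, -0.001, 1.226]
contact_force: [-0.3, -0.1, -3.5]
opening: 0.0136
grip_force: 50.0
t 8.73 pos [ 0.4493 -0.1833  0.4038] q [-0.546  0.271  1.63   0.     1.243 -0.2  ] op 0.0136 F [-0.3 -0.1 -3.5]
d tool [ 0.0017 -0.0002 -0.0062] rot [-0.002  -0.0006  0.0387]
```

View pics/c.png

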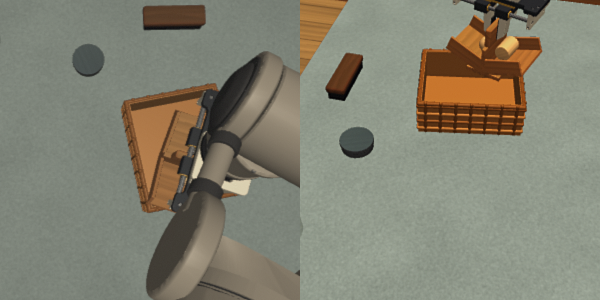

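In the top view (left half) the basket lies under the dish. In the side view the ball (485,42) is on the outward side and the barrel (508,47) is on the base side. Next I'll lower 30 mm and tip the ball side down by rotating about the grasp point.

```bash
python3 drive.py '[[0,0,0.01,0,0,0],[0,0,0.01,0,0,0],[0,0,0.01,0,0,0],[0,0,0,0,0,0],[0,0.0048,0,0.03,0,0],[0,0.0095,0,0.06,0,0],[0,0.0095,0,0.06,0,0],[0,0.0095,0,0.06,0,0]]'
python3 drive.py '[[0,0.0095,0,0.06,0,0],[0,0.0095,0,0.06,0,0],[0,0.0095,0,0.06,0,0],[0,0.0095,0,0.06,0,0],[0,0.0095,0,0.06,0,0],[0,0.0095,0,0.06,0,0],[0,0.0095,0,0.06,0,0],[0,0.0095,0,0.06,0,0]]'
python3 drive.py '[[0,0.0095,0,0.06,0,0],[0,0.0095,0,0.06,0,0],[0,0.0048,0,0.03,0,0],[0,0,0,0,0,0],[0,0,0,0,0,0],[0,0,0,0,0,0],[0,0,0,0,0,0],[0,0,0,0,0,0]]'
python3 - <<'E'
from cell import robot, job, monitor, read_camera
from h import *
o=monitor.observe();rel(o,[0.449,-.183,.404],np.arctan2(-.2,.495)+np.pi/2)
R=Ro.from_euler("xyz",o["tool_rot"]);print("grasp pt",o["tool_pos"]+R.apply([0,0,.159]))
t=read_camera("top")["image"];s=read_camera("side")["image"]
cv2.imwrite("pics/t.png",cv2.resize(np.hstack([t[110:310,330:530],s[60:260,250:450]]),(800,400))[...,::-1])
E
```

```text
time: 9.5
tool_pos: [0.4812, -0.1951, 0.373]
tool_rot: [-2.93, 0.0, 1.224]
contact_force: [1.3, 0.0, -4.6]
opening: 0.0137
grip_force: 50.0
time: 10.17
tool_pos: [0.5462, -0.2186, 0.3418]
tool_rot: [-2.452, -0.0, 1.224]
contact_force: [-0.5, -1.1, -4.4]
opening: 0.0136
grip_force: 50.0
time: 10.83
tool_pos: [0.5618, -0.2243, 0.3263]
tool_rot: [-2.304, 0.0, 1.224]
contact_force: [-0.5, 0.1, -3.4]
opening: 0.0138
grip_force: 50.0
t 10.83 pos [ 0.5618 -0.2243  0.3263] q [-0.483  0.785  1.098 -0.116  2.089 -0.149] op 0.0138 F [-0.5  0.1 -3.4]
d tool [ 0.0005 -0.1381  0.0373] rot [-0.8379  0.0155  0.0348]
grasp pt [ 0.45066854 -0.1840985   0.21995524]
```

View pics/t.png

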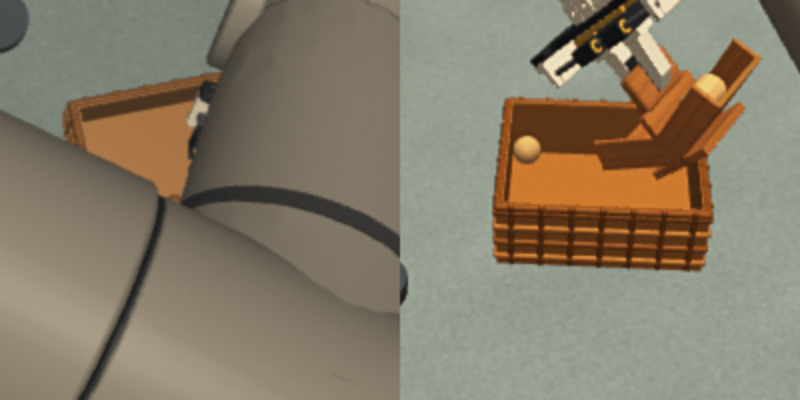

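The side view shows the ball inside the basket at (527,149) and the barrel still in the raised section at (712,88). Now I'll level the dish, carry it to free bench and lower it, stopping short to check.

```bash
python3 drive.py '[[0,-0.0048,0,-0.03,0,0],[0,-0.0095,0,-0.06,0,0],[0,-0.0095,0,-0.06,0,0],[0,-0.0095,0,-0.06,0,0],[0,-0.0095,0,-0.06,0,0],[0,-0.0095,0,-0.06,0,0],[0,-0.0095,0,-0.06,0,0],[0,-0.0095,0,-0.06,0,0]]'
python3 drive.py '[[0,-0.0095,0,-0.06,0,0],[0,-0.0095,0,-0.06,0,0],[0,-0.0095,0,-0.06,0,0],[0,-0.0095,0,-0.06,0,0],[0,-0.0095,0,-0.06,0,0],[0,-0.0095,0,-0.06,0,0],[0,-0.0048,0,-0.03,0,0],[0,0,0,0,0,0]]'
python3 drive.py '[[0,0,-0.01,0,0,0],[0,0,-0.015,0,0,0],[0,0,-0.01,0,0,0],[0,0,0,0,0,0],[0.008,-0.002,0,0,0,0],[0.016,-0.004,0,0,0,0],[0.024,-0.0062,0,0,0,0],[0.024,-0.0062,0,0,0,0]]'
python3 drive.py '[[0.024,-0.0062,0,0,0,0],[0.024,-0.0062,0,0,0,0],[0.024,-0.0062,0,0,0,0],[0.024,-0.0062,0,0,0,0],[0.024,-0.0062,0,0,0,0],[0.024,-0.0062,0,0,0,0],[0.024,-0.0062,0,0,0,0],[0.024,-0.0062,0,0,0,0]]'
python3 drive.py '[[0.024,-0.0062,0,0,0,0],[0.016,-0.004,0,0,0,0],[0.008,-0.002,0,0,0,0],[0,0,0,0,0,0],[0,0,0,0,0,0]]'
python3 - <<'E'
from cell import robot, job, monitor, read_camera
from h import *
o=monitor.observe();rel(o,[0.47,.14,.2545],1.224)
s=read_camera("side")["image"]
cv2.imwrite("pics/p.png",s[60:400,160:500][...,::-1])
E
```

```text
time: 11.6
tool_pos: [0.5081, -0.2048, 0.3686]
tool_rot: [-2.755, -0.0, 1.224]
contact_force: [-0.9, -0.0, -3.5]
opening: 0.0136
grip_force: 50.0
time: 12.27
tool_pos: [0.451, -0.184, 0.3821]
tool_rot: [-3.142, -0.0, 1.224]
contact_force: [-0.7, -0.4, -3.5]
opening: 0.0137
grip_force: 50.0
time: 12.93
tool_pos: [0.4594, -0.1097, 0.4153]
tool_rot: [-3.138, -0.0, 1.222]
contact_force: [0.6, -0.1, -3.5]
opening: 0.0136
grip_force: 50.0
time: 13.6
tool_pos: [0.4778, 0.0884, 0.4154]
tool_rot: [-3.139, 0.001, 1.224]
contact_force: [0.5, -0.4, -3.8]
opening: 0.0138
grip_force: 50.0
time: 14.02
tool_pos: [0.4829, 0.136, 0.4158]
tool_rot: [-3.14, 0.001, 1.225]
contact_force: [0.0, -0.3, -3.4]
opening: 0.0136
grip_force: 50.0
t 14.02 pos [0.4829 0.136  0.4158] q [ 1.220e-01  2.910e-01  1.567e+00 -1.000e-03  1.286e+00  4.680e-01] op 0.0136 F [ 0.  -0.3 -3.4]
d tool [-0.0004 -0.0133  0.1614] rot [-0.0014  0.0013  0.0008]
```

View pics/p.png

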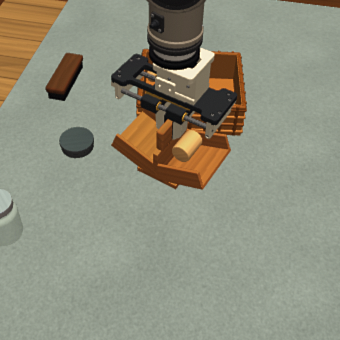

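The dish is level with the barrel still in it at crop (187,146), above clear bench. Lowering.

```bash
python3 drive.py '[[0,0,0.01,0,0,0],[0,0,0.02,0,0,0],[0,0,0.025,0,0,0],[0,0,0.025,0,0,0],[0,0,0.025,0,0,0],[0,0,0.02,0,0,0],[0,0,0.015,0,0,0],[0,0,0.01,0,0,0]]'
python3 drive.py '[[0,0,0.004,0,0,0],[0,0,0.002,0,0,0],[0,0,0,0,0,0],[0,0,0,0,0,0]]'
python3 drive.py '[[0,0,0.002,0,0,0],[0,0,0,0,0,0],[0,0,0,0,0,0]]'
```

```text
time: 14.73
tool_pos: [0.4828, 0.1346, 0.2649]
tool_rot: [-3.139, 0.001, 1.222]
contact_force: [-1.1, 0.7, -4.0]
opening: 0.014
grip_force: 50.0
time: 15.07
tool_pos: [0.4835, 0.1358, 0.2615]
tool_rot: [3.14, -0.001, 1.224]
contact_force: [1.0, -0.3, -3.8]
opening: 0.0138
grip_force: 50.0
time: 15.32
tool_pos: [0.4832, 0.136, 0.2589]
tool_rot: [3.141, -0.0, 1.224]
contact_force: [-0.2, -0.3, -4.1]
opening: 0.0136
grip_force: 50.0
```

```bash
python3 drive.py '[[0,0,0.002,0,0,0],[0,0,0,0,0,0],[0,0,0,0,0,0]]'
python3 drive.py '[[0,0,0.001,0,0,0],[0,0,0,0,0,0],[0,0,0,0,0,0]]'
python3 drive.py '[[0,0,0.001,0,0,0],[0,0,0,0,0,0],[0,0,0,0,0,0]]'
```

```text
time: 15.57
tool_pos: [0.4831, 0.136, 0.2565]
tool_rot: [-3.141, -0.0, 1.224]
contact_force: [0.2, -0.3, -3.3]
opening: 0.0139
grip_force: 50.0
time: 15.82
tool_pos: [0.4831, 0.1359, 0.2555]
tool_rot: [-3.141, 0.0, 1.224]
contact_force: [-0.3, -0.0, -3.7]
opening: 0.0133
grip_force: 50.0
time: 16.07
tool_pos: [0.4833, 0.1359, 0.2547]
tool_rot: [3.141, -0.0, 1.224]
contact_force: [-0.5, -0.4, -2.6]
opening: 0.014
grip_force: 50.0
```

```bash
python3 drive.py '[[0,0,0.0005,0,0,0],[0,0,0,0,0,0],[0,0,0,0,0,0]]'
python3 drive.py '[[0,0,0.0005,0,0,0],[0,0,0,0,0,0],[0,0,0,0,0,0]]'
```

```text
time: 16.32
tool_pos: [0.4832, 0.136, 0.2547]
tool_rot: [3.141, -0.0, 1.224]
contact_force: [-1.3, -0.8, 5.4]
opening: 0.0138
grip_force: 50.0
time: 16.57
tool_pos: [0.4832, 0.136, 0.2547]
tool_rot: [3.141, -0.001, 1.224]
contact_force: [-3.6, -0.5, 11.0]
opening: 0.0135
grip_force: 50.0
```

```bash
python3 drive.py '[[0,0,-0.0005,0,0,0],[0,0,0,0,0,0],[0,0,0,0,0,0],[0,0,0,0,0,0],[0,0,0,0,0,0],[0,0,0,0,0,0],[0,0,0,0,0,0]]' 0.045
python3 drive.py '[[0,0,-0.005,0,0,0],[0,0,-0.015,0,0,0],[0,0,-0.03,0,0,0],[0,0,-0.03,0,0,0],[0,0,-0.03,0,0,0],[0,0,-0.03,0,0,0],[0,0,0,0,0,0],[0,0,0,0,0,0]]'
python3 - <<'E'
from cell import robot, job, monitor, read_camera
from h import *
s=read_camera("side")["image"]
cv2.imwrite("pics/f.png",s[60:400,160:500][...,::-1])
E
```

```text
time: 17.15
tool_pos: [0.4832, 0.1359, 0.2539]
tool_rot: [-3.141, 0.0, 1.224]
contact_force: [-0.9, -0.0, 0.0]
opening: 0.0448
grip_force: 0.0
time: 17.82
tool_pos: [0.4832, 0.136, 0.396]
tool_rot: [3.138, -0.002, 1.224]
contact_force: [0.3, -0.3, -0.1]
opening: 0.045
grip_force: 0.0
```

View pics/f.png

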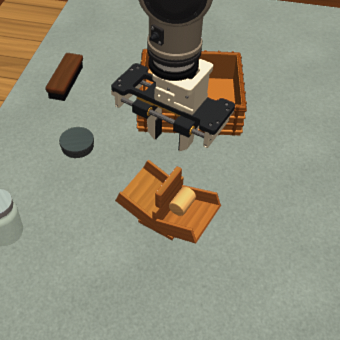

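The dish stands upright and released with the barrel in it at crop (182,201). Last check is the ball in the basket, from the top camera.

```bash
python3 - <<'E'
from cell import robot, job, monitor, read_camera
from h import *
t=read_camera("top")["image"];s=read_camera("side")["image"]
cv2.imwrite("pics/b.png",cv2.resize(np.hstack([t[110:310,330:530],s[60:260,250:450]]),(800,400))[...,::-1])
E
```

```text
(no output)
```

View pics/b.png

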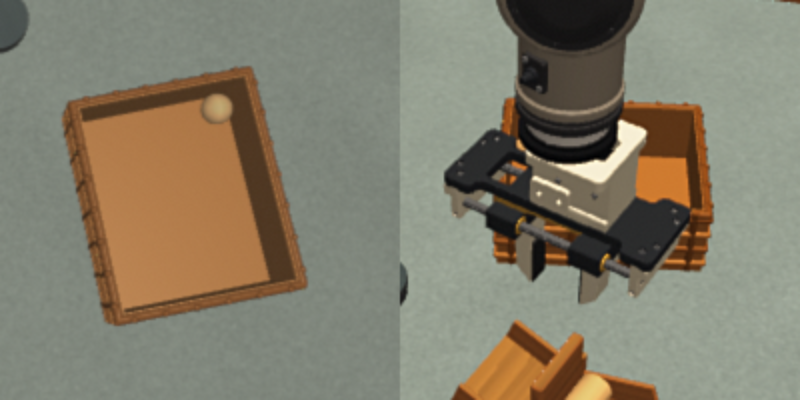

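The ball rests inside the basket at (217,108), and the barrel is in the dish.

```bash
python3 -c "
from cell import robot, job, monitor, read_camera
print(job.hand_in())"
```

```text
the job is handed in; nothing more can be done
None
```

The job is handed in at about 18 s of robot time: the ball is in the basket, the barrel is still in the dish, and the dish stands upright and released on the bench.

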